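# Clear the way and pull the wide drawer out to its stop

## Task

I need to get at the back compartments of the wide drawer in the low steel drawer unit, but something has been left standing in front of it. Take that one thing away and set it down upright on a free part of the worktop, out of the drawer's way; then pull the wide drawer out all the way to its stop and let go. Leave the narrow drawer shut and everything else where it is.

Things in the scene. Friction and masses are not known exactly. Their poses are not given: they have to be found in the camera images.
- drawer_unit: low dark steel drawer unit, fixed: 170 mm deep (x), 290 wide (y), 95 high; notebook and dish (up to 20 mm high) on the back half of its top. Origin: centre of its underside. Its front, at own x = -85 mm, looks along own -x. Light grey drawer fronts 12 to 87 mm above the worktop: the wide one on the left seen from the robot (own y = -41 to 139 mm), the narrow one on the right (y = -140 to -48)
- wide_handle (a point): middle of the wide drawer's handle: a level steel bar 10 mm thick along the unit's y, 100 mm long, its axis 44 mm in front of the drawer's face, 73 mm above the worktop and 22 mm below the unit's top. It moves with the drawer, which comes out along the unit's -x; the point's axes are the unit's
- wide_drawer (a joint): how far the wide drawer is out, in m: 0 is shut, 0.12 is the stop; it starts shut or a few mm ajar. It slides with about 2 N of friction and stays where it is left
- narrow_drawer (a joint): how far the narrow drawer is out, in m: 0 is shut, 0.12 is its stop; it starts shut and has the same kind of handle, 56 mm long
- battery_pack: black battery pack, 63 x 98 x 43 mm, 0.24 to 0.48 kg; origin at the centre of its underside; x across its width (60 mm where gripped, middle at x = +1 mm), y along its length. Either it, the spool or the camera stands in front of the wide drawer; the other two stand elsewhere
- solder_spool: pale grey solder spool standing on its flange, 52 mm in diameter, 37 mm high, about 0.2 kg; flanges 3 mm thick, drum 42 mm in diameter; origin at the centre of its underside
- depth_camera: stereo camera on a small three-legged stand, 66 x 90 x 63 mm, 0.11 kg; origin on the worktop near the middle of the stand; its head is a black bar 25 mm thick along x (x = -3 to +22 mm), 90 mm long along y (centred), from 37 to 63 mm above the worktop, to be gripped across x
- big_nut: yellow plastic nut lying flat behind the vice, 38 x 43 x 20 mm; origin at the centre of its underside; a bystander
- steel_nut: small steel nut lying flat behind the vice, 24 x 27 x 13 mm; origin at the centre of its underside; a bystander
- free_patch (a point): a point on the thin cutting mat, 2 mm above the worktop, with nothing standing or lying within 70 mm of it: one free place to set a thing down (any other free place will do)

How it is judged (in metres and radians):
On the way:
1. with the wide drawer still in, the thing that stood in front of it stands upright on the worktop, out of the drawer's way ((x of battery_pack in the frame of drawer_unit below -0.275 m or y of battery_pack in the frame of drawer_unit below -0.065 m or y of battery_pack in the frame of drawer_unit above 0.165 m) and height (world z) of each of battery_pack, solder_spool, depth_camera below 0.012 m and angle between each of battery_pack, solder_spool, depth_camera's own z axis and vertical below 0.2 rad and linear speed of each of battery_pack, solder_spool, depth_camera below 0.03 m/s and (x of solder_spool in the frame of drawer_unit below -0.275 m or y of solder_spool in the frame of drawer_unit below -0.065 m or y of solder_spool in the frame of drawer_unit above 0.165 m) and (x of depth_camera in the frame of drawer_unit below -0.275 m or y of depth_camera in the frame of drawer_unit below -0.065 m or y of depth_camera in the frame of drawer_unit above 0.165 m) and value of joint wide_drawer below 0.03 m), for 0.2 s.
At the end, for the whole second after the job is handed in: The wide drawer is out to its stop (within 6 mm) and at rest; the narrow drawer is shut (within 10 mm); battery pack, spool and camera all stand upright and still on the worktop, none of them in front of the wide drawer (value of joint wide_drawer above 0.114 m and velocity of joint wide_drawer between -0.01 and 0.01 m/s and value of joint narrow_drawer below 0.01 m and (x of battery_pack in the frame of drawer_unit below -0.275 m or y of battery_pack in the frame of drawer_unit below -0.065 m or y of battery_pack in the frame of drawer_unit above 0.165 m) and height (world z) of each of battery_pack, solder_spool, depth_camera below 0.012 m and angle between each of battery_pack, solder_spool, depth_camera's own z axis and vertical below 0.2 rad and linear speed of each of battery_pack, solder_spool, depth_camera below 0.03 m/s and (x of solder_spool in the frame of drawer_unit below -0.275 m or y of solder_spool in the frame of drawer_unit below -0.065 m or y of solder_spool in the frame of drawer_unit above 0.165 m) and (x of depth_camera in the frame of drawer_unit below -0.275 m or y of depth_camera in the frame of drawer_unit below -0.065 m or y of depth_camera in the frame of drawer_unit above 0.165 m)); the robot touches nothing.
It fails at once if the drawer, on its way out, pushes against the battery pack, the spool or the camera (value of joint wide_drawer above 0.03 m and (contact force between drawer_unit and battery_pack above 1 N or contact force between drawer_unit and solder_spool above 1 N or contact force between drawer_unit and depth_camera above 1 N)).
It fails at once if more than one of battery pack, spool and camera is moved by over 30 mm (distance of each of battery_pack, solder_spool from where it was at the start of the episode above 0.03 m or distance of each of battery_pack, depth_camera from where it was at the start of the episode above 0.03 m or distance of each of solder_spool, depth_camera from where it was at the start of the episode above 0.03 m).
It fails at once if the narrow drawer is pulled out by over 30 mm (value of joint narrow_drawer above 0.03 m).
It fails at once if one of the two nuts is moved by over 30 mm (distance of any of big_nut, steel_nut from where it was at the start of the episode above 0.03 m).
It also fails if it takes over 51 s, if anything falls off the work surface, if the arm or the gripper's body presses on something with over 40 N, if the wrist force passes 120 N, or if a joint passes its speed limit or range.

## Robot

A 6-joint arm with a two-finger parallel gripper is mounted at the origin on a cart in front of the work surface, level with it; the furniture and walls round the work are solid. World frame = base frame: x ahead of the robot, y to its left, z up, the work surface at z = 0. Lengths are in mm, angles in degrees, forces in N, time in s.
With the tool pointing down it reaches from about 350 to 850 mm from the base axis. Payload 8.1 kg.
Tool frame: the origin (TCP) lies at the very end of the fingers, on their centre line; the grasp point (between the pads) lies 19 mm behind it (r.grasp_offset is the distance from the TCP to the grasp point, in mm); z points along the fingers, y is the line along which they close (so a half turn about z gives the same grasp; the last joint's range is limited). The gripper opens to 85 mm and grips with 20 to 120 N. Pads are 22 mm wide; open, the fingers measure 114 mm over their backs; the gripper's body (76 mm by 85 mm) begins 54 mm behind the grasp point. The pads swing forward as they close: fully open they stand 13 mm farther back than shut.
Start: joints at [-78.919, 7.471, 85.268, -0, 87.261, -4.893], TCP at [165.142, -576.831, 231.292] pointing down, gripper open.
Joint ranges: [-169.43, 169.43], [-51.17, 129.36], [1.28, 143.12], [-76.62, 256.62], [0, 156.53], [-152.29, 152.29]. Speed limits (degrees/s): [136.94, 136.94, 159.86, 180, 180, 180].

## Interface

Orientations are given as [roll, pitch, yaw] about the fixed x, y, z axes, in that order (R = Rz(yaw) Ry(pitch) Rx(roll)).
In Python, from bench import r gives the robot as it stands.
- The arm moves only by the tool carry_out, never from a script. Its argument "commands" is a list of rows, each an object with "jaw": the finger opening in m, from 0 to 0.0854; "translation": the shift along the tool's x, y, z in m, a list of three; "spin": the turn about the tool's z in rad. A call has exactly 8 rows; each row shifts and turns the commanded pose from where the row before left it, along the tool's axes as they then stand; what a row does not reach is not made up. A row lasts 1/12 s, in which the tool goes at most 41.7 mm and 7.16 degrees, less where a joint would pass 70% of its speed; a pose out of reach is approached as far as the arm can. A call is refused whole if a number of a shift passes 0.0417 or a number of a turn 0.125, either way. A call with a gripper value outside its range is refused whole. The fingers move at their own pace and stop on an object; "squeeze" is the grip in N (left out, the last holds). Time passes only in rows, so rows that do not move let the fingers close, or fill a call up. It gives the time, the measured TCP pose, the force, the opening and the grip force at its end, in the units of the state.
- r.sense(): the state, without advancing time (a new reading comes with each control period).
- r.snapshot(name): name is "scene" or "top" or "wrist"; returns a dict with "pixels" (480x640x3 uint8, blue, green, red), "K" (3x3 intrinsics, pixels), "extrinsics" (4x4, takes a point from camera to world coordinates). Camera axes: x right, y down, z forward; pixel columns grow to the right and rows downward; lengths in mm; the calibration is good to about 2 mm. A picture is of the moment at which its call begins. There is no depth.
- r.hand_in(): hands the job in; it is judged then, once.
Trained networks look in a picture, given as the dict that the camera call returned (one of the last four; its "shot" number tells which), for a name from the list of things; names that differ only in an ending like _2 or _b are one class to them, and where a whole thing is asked for, a point or a joint stands for the part that bears it (a point fixed in the world has none). Each returns a list of dicts, best first, with "score" (0 to 1); they miss things now and then, are a little off and sometimes report something else, mostly with a low value. They report only what shows in the picture. A call takes as long as a camera call.
- r.spot_in(picture, target): "xy" ([column, row] in pixels, amid what is visible of it).
- r.regions_of(picture, target): "pixels" (480x640 bool, what is visible of it) and "xy" ([column, row] in pixels, amid what is visible of it).
- r.landmark_of(picture, target): "xy" ([column, row] in pixels: a listed point, or the origin of a listed thing).
The state is a dict: "time": time; "joint_pos": joint angles; "qd": joint speeds; "joint_efforts": joint torques, N m; "tool_pos": TCP position; "tcp_rot": TCP orientation; "ft_force": force on the tool from outside, world axes, zero at the start; "wrist_torque": the same for the moment, N m; "finger_gap": finger opening in mm; "grip_force": force on a finger pad.
Only numpy, scipy, OpenCV 4.12 (cv2) and the standard library are available. Lean on these libraries where they do the work, as an engineer would, in place of code of your own. Each camera call takes 0.05 s, during which the arm holds its last target. There are 200 camera calls.

## Working session

There is one attempt and no reset: what is moved stays moved. The work goes in short steps, Python scripts to look and compute and a tool call to move; the robot and the scene stay as the last step left them, time stands still between calls to the robot, and variables do not carry over. Pictures are saved under pics/ and viewed, at most 10 in all, crops included, and the job is handed in when it is done.

Besides the shell and the picture viewer there is one more tool, called after "Emit:" as name(argument=value, ...), one argument or row to a line, values as JSON. carry_out: Moves the arm, as the interface text tells. Its arguments: {"type":"object","properties":{"commands":{"type":"array","items":{"type":"object","properties":{"jaw":{"type":"number"},"translation":{"type":"array","items":{"type":"number"}},"spin":{"type":"number"}}}},"squeeze":{"type":"number"}},"required":["commands"]}

```bash
mkdir -p pics; ls
cat > h.py <<'E'
import numpy as np, cv2
from bench import r
def ray(p,xy):
    d=np.linalg.inv(p["K"])@np.array([xy[0],xy[1],1.0]); E=np.array(p["extrinsics"])
    return E[:3,3],E[:3,:3]@d
def onz(p,xy,z):
    o,d=ray(p,xy); return o+d*(z-o[2])/d[2]
def proj(p,X):
    E=np.array(p["extrinsics"]); c=E[:3,:3].T@(np.array(X,float)-E[:3,3]); q=np.array(p["K"])@c; return q[:2]/q[2]
E
python3 - <<'E'
from h import *
Z=dict(drawer_unit=0,wide_handle=73,battery_pack=0,solder_spool=0,depth_camera=0,big_nut=0,steel_nut=0,free_patch=2)
for n in ["top","scene"]:
    p=r.snapshot(n); cv2.imwrite(f"pics/{n}0.png",p["pixels"])
    print(n,np.array(p["extrinsics"]).round(2).tolist())
    for t,z in Z.items():
        for d in r.landmark_of(p,t)[:2]: print(t,round(d["score"],2),np.round(d["xy"]),onz(p,d["xy"],z).round(0))
s=r.sense();print(s["time"],s["tool_pos"],s["tcp_rot"])
E
```

```text
pics
top [[0.02, -0.98, 0.19, 314.17], [-1.0, -0.02, 0.0, -82.92], [0.0, -0.19, -0.98, 1397.75], [0.0, 0.0, 0.0, 1.0]]
drawer_unit 0.94 [199. 213.] [678. 270.   0.]
wide_handle 0.57 [173. 252.] [550. 313.  73.]
battery_pack 0.86 [180. 279.] [485. 310.   0.]
solder_spool 0.67 [322. 232.] [629. -87.   0.]
depth_camera 0.66 [465. 277.] [ 507. -491.    0.]
big_nut 0.65 [283. 296.] [445.  19.   0.]
steel_nut 0.4 [298. 279.] [493. -21.   0.]
free_patch 0.65 [405. 305.] [ 425. -321.    2.]
free_patch 0.31 [177. 279.] [484. 317.   2.]
scene [[-0.59, -0.41, 0.7, -511.41], [-0.81, 0.29, -0.51, 699.83], [0.01, -0.86, -0.5, 850.05], [0.0, 0.0, 0.0, 1.0]]
drawer_unit 0.65 [180. 279.] [679. 265.   0.]
wide_handle 0.87 [174. 287.] [556. 326.  73.]
battery_pack 0.67 [193. 328.] [487. 320.   0.]
solder_spool 0.83 [309. 249.] [611. -81.   0.]
big_nut 0.69 [315. 289.] [452.  13.   0.]
steel_nut 0.4 [318. 279.] [481. -17.   0.]
0.9 [ 165.1698529  -576.82734409  231.30688626] [1.79998882e+02 1.13957749e-03 1.59775460e+01]
```

View pics/top0.png

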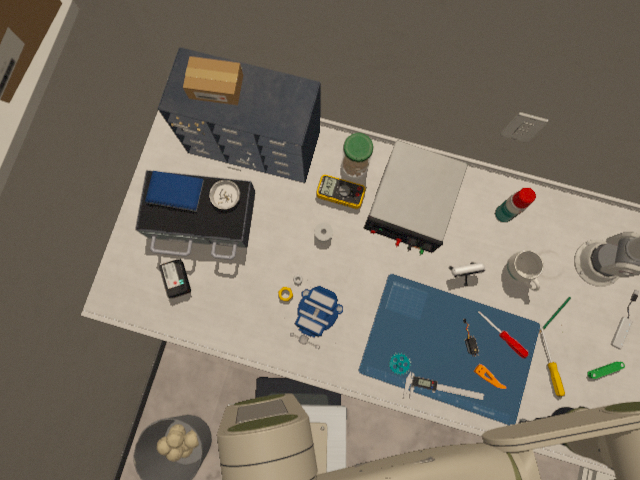

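View pics/scene0.png

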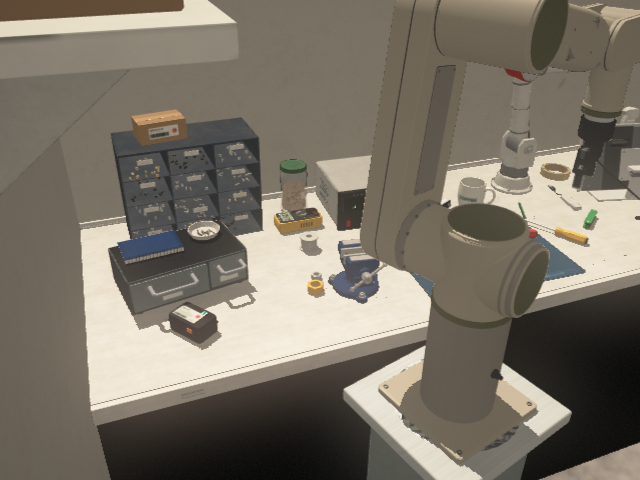

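The battery pack is the thing in front of the wide drawer: top view (175,279), with the wide handle at (171,250). The spool is at (322,232) and the camera at (467,270), both well clear. The worktop around (240,290) in the top view is free. I'll move over for a wrist look.

Emit:
carry_out(
  commands=[
    {"translation": [0.034,-0.022,-0.008]},
    {"translation": [0.034,-0.022,-0.008]},
    {"translation": [0.034,-0.022,-0.008]},
    {"translation": [0.034,-0.022,-0.008]},
    {"translation": [0.034,-0.022,-0.008]},
    {"translation": [0.034,-0.022,-0.008]},
    {"translation": [0.034,-0.022,-0.008]},
    {"translation": [0.034,-0.022,-0.008]},
  ],
)

```text
invalid input
```

Emit:
carry_out(
  commands=[
    {"translation": [0.019,-0.036,-0.005]},
    {"translation": [0.019,-0.036,-0.005]},
    {"translation": [0.019,-0.036,-0.005]},
    {"translation": [0.019,-0.036,-0.005]},
    {"translation": [0.019,-0.036,-0.005]},
    {"translation": [0.019,-0.036,-0.005]},
    {"translation": [0.019,-0.036,-0.005]},
    {"translation": [0.019,-0.036,-0.005]},
  ],
)

```text
invalid input
```

Emit:
carry_out(
  commands=[
    {"translation": [0.012,-0.036,0]},
    {"translation": [0.012,-0.036,0]},
    {"translation": [0.012,-0.036,0]},
    {"translation": [0.012,-0.036,0]},
    {"translation": [0.012,-0.036,0]},
    {"translation": [0.012,-0.036,0]},
    {"translation": [0.012,-0.036,0]},
    {"translation": [0,0,0]},
  ],
)

```text
invalid input
```

Run:
```python
from h import *
Z=dict(drawer_unit=0,wide_handle=73,battery_pack=0,big_nut=0,steel_nut=0)
p=r.snapshot("wrist"); cv2.imwrite("pics/w0.png",p["pixels"])
for t,z in Z.items():
    for d in r.landmark_of(p,t)[:2]: print(t,round(d["score"],2),np.round(d["xy"]),onz(p,d["xy"],z).round(0))
d=r.regions_of(p,"battery_pack")
if d:
    m=d[0]["pixels"].astype(np.uint8)
    c=max(cv2.findContours(m,0,1)[0],key=cv2.contourArea)
    print(d[0]["score"],cv2.minAreaRect(c)); b=cv2.boxPoints(cv2.minAreaRect(c))
    print([onz(p,x,43).round(0)[:2].tolist() for x in b])
s=r.sense();print(s["time"],s["tool_pos"],s["tcp_rot"],s["joint_pos"]);print(np.array(p["extrinsics"]).round(2).tolist())
```

```text
1.25 [ 165.15715951 -576.83504994  231.30998094] [ 1.79998123e+02 -1.22793918e-03  1.59750921e+01] [-7.89186617e+01  7.47000131e+00  8.52672159e+01  1.38520218e-03
  8.72610170e+01 -4.89381996e+00]
[[0.27, -0.91, -0.31, 244.39], [-0.96, -0.26, -0.09, -555.07], [-0.0, 0.32, -0.95, 372.94], [0.0, 0.0, 0.0, 1.0]]
```

View pics/w0.png

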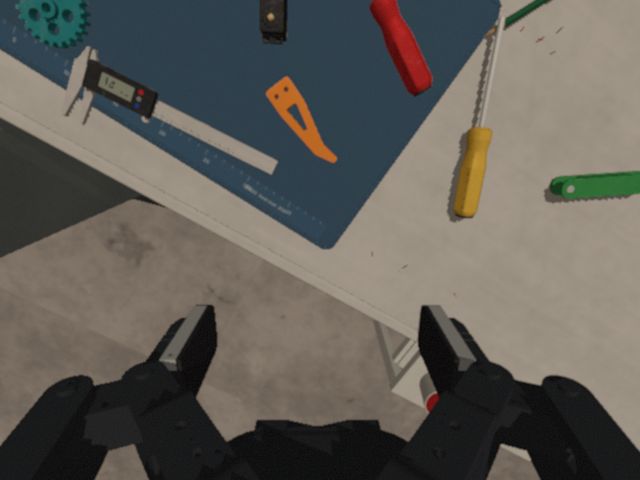

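The moves were refused (all keys are probably needed in each row), so the view still shows the mat and tools at the start pose. I'll resend with every field.

Emit:
carry_out(
  commands=[
    {"jaw": 0.085,"spin": 0,"translation": [0.034,-0.022,-0.008]},
    {"jaw": 0.085,"spin": 0,"translation": [0.034,-0.022,-0.008]},
    {"jaw": 0.085,"spin": 0,"translation": [0.034,-0.022,-0.008]},
    {"jaw": 0.085,"spin": 0,"translation": [0.034,-0.022,-0.008]},
    {"jaw": 0.085,"spin": 0,"translation": [0.034,-0.022,-0.008]},
    {"jaw": 0.085,"spin": 0,"translation": [0.034,-0.022,-0.008]},
    {"jaw": 0.085,"spin": 0,"translation": [0.034,-0.022,-0.008]},
    {"jaw": 0.085,"spin": 0,"translation": [0.034,-0.022,-0.008]},
  ],
  squeeze=40,
)

```text
time: 1.92
tool_pos: [379.1, -331.1, 296.0]
tcp_rot: [180.0, -0.0, 16.0]
ft_force: [0.0, -0.6, -0.2]
finger_gap: 85.3
grip_force: 0.0
```

Emit:
carry_out(
  commands=[
    {"jaw": 0.085,"spin": 0,"translation": [0.019,-0.036,-0.005]},
    {"jaw": 0.085,"spin": 0,"translation": [0.019,-0.036,-0.005]},
    {"jaw": 0.085,"spin": 0,"translation": [0.019,-0.036,-0.005]},
    {"jaw": 0.085,"spin": 0,"translation": [0.019,-0.036,-0.005]},
    {"jaw": 0.085,"spin": 0,"translation": [0.019,-0.036,-0.005]},
    {"jaw": 0.085,"spin": 0,"translation": [0.019,-0.036,-0.005]},
    {"jaw": 0.085,"spin": 0,"translation": [0.019,-0.036,-0.005]},
    {"jaw": 0.085,"spin": 0,"translation": [0.019,-0.036,-0.005]},
  ],
)

```text
time: 2.58
tool_pos: [445.0, -12.1, 335.9]
tcp_rot: [180.0, -0.1, 16.0]
ft_force: [0.6, -1.1, 0.4]
finger_gap: 85.0
grip_force: 0.0
```

Emit:
carry_out(
  commands=[
    {"jaw": 0.085,"spin": 0,"translation": [0.01,-0.036,0]},
    {"jaw": 0.085,"spin": 0,"translation": [0.01,-0.036,0]},
    {"jaw": 0.085,"spin": 0,"translation": [0.01,-0.036,0]},
    {"jaw": 0.085,"spin": 0,"translation": [0.01,-0.036,0]},
    {"jaw": 0.085,"spin": 0,"translation": [0.01,-0.036,0]},
    {"jaw": 0.085,"spin": 0,"translation": [0.01,-0.036,0]},
    {"jaw": 0.085,"spin": 0,"translation": [0.01,-0.036,0]},
    {"jaw": 0.085,"spin": 0,"translation": [0,0,0]},
  ],
)

```text
time: 3.25
tool_pos: [441.8, 253.0, 334.8]
tcp_rot: [-179.9, 0.0, 16.3]
ft_force: [0.9, 0.5, -0.7]
finger_gap: 84.9
grip_force: 0.0
```

```bash
cat > look.py <<'E'
from h import *
import sys
Z=dict(drawer_unit=0,wide_handle=73,battery_pack=0,big_nut=0,steel_nut=0)
p=r.snapshot("wrist"); cv2.imwrite(f"pics/{sys.argv[1]}.png",p["pixels"])
for t,z in Z.items():
    for d in r.landmark_of(p,t)[:2]: print(t,round(d["score"],2),np.round(d["xy"]),onz(p,d["xy"],z).round(0))
d=r.regions_of(p,"battery_pack")
if d:
    m=d[0]["pixels"].astype(np.uint8)
    c=max(cv2.findContours(m,0,1)[0],key=cv2.contourArea)
    b=cv2.boxPoints(cv2.minAreaRect(c)); print(d[0]["score"],b.round().tolist())
    print([onz(p,x,43).round(0)[:2].tolist() for x in b])
s=r.sense();print(s["time"],s["tool_pos"],s["tcp_rot"],s["joint_pos"])
E
python3 look.py w1
```

```text
drawer_unit 0.59 [610. 118.] [622. -84.   0.]
wide_handle 0.67 [282.  76.] [549. 322.  73.]
battery_pack 0.58 [275. 133.] [485. 322.   0.]
big_nut 0.93 [483. 223.] [450.  13.   0.]
steel_nut 0.76 [514. 202.] [489. -14.   0.]
0.6 [[245.0, 96.0], [298.0, 93.0], [303.0, 176.0], [251.0, 179.0]]
[[518.0, 360.0], [538.0, 304.0], [450.0, 273.0], [427.0, 333.0]]
3.6 [443.36702976 246.31648547 335.55077701] [ 1.79990810e+02 -2.64611911e-02  1.58660884e+01] [ 2.32700687e+01 -8.11633991e+00  9.00309003e+01 -1.26480820e-02
  9.80603831e+01  9.74022062e+01]
```

View pics/w1.png

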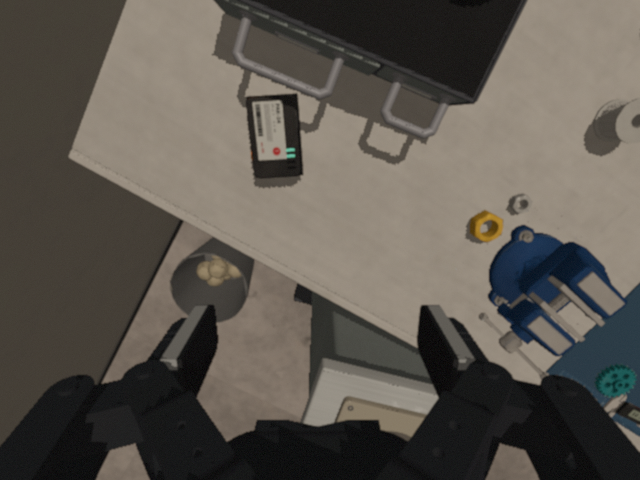

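The pack is seen at (275,136), its long axis turned about 19.5° in the world. The handle bar runs (238,62)–(328,95), and the nuts at (487,227) and (519,203) are clear. Next I go above the pack.

Emit:
carry_out(
  commands=[
    {"jaw": 0.085,"spin": 0,"translation": [0.008,-0.0083,0.023]},
    {"jaw": 0.085,"spin": 0,"translation": [0.008,-0.0083,0.023]},
    {"jaw": 0.085,"spin": 0,"translation": [0.008,-0.0083,0.023]},
    {"jaw": 0.085,"spin": 0,"translation": [0.008,-0.0083,0.023]},
    {"jaw": 0.085,"spin": 0,"translation": [0.008,-0.0083,0.023]},
    {"jaw": 0.085,"spin": 0,"translation": [0.008,-0.0083,0.023]},
    {"jaw": 0.085,"spin": 0,"translation": [0.008,-0.0083,0.023]},
    {"jaw": 0.085,"spin": -0.063,"translation": [0,0,0.023]},
  ],
)

```text
time: 4.27
tool_pos: [482.0, 319.0, 150.6]
tcp_rot: [-180.0, -0.1, 19.5]
ft_force: [1.5, -0.3, 0.1]
finger_gap: 85.3
grip_force: 0.0
```

```bash
python3 look.py w2
```

```text
wide_handle 0.97 [346. 149.] [548. 323.  73.]
battery_pack 0.62 [317. 214.] [485. 320.   0.]
big_nut 0.75 [599. 350.] [447.  13.   0.]
0.84 [[276.0, 287.0], [276.0, 161.0], [358.0, 161.0], [358.0, 287.0]]
[[430.0, 334.0], [522.0, 363.0], [541.0, 309.0], [451.0, 273.0]]
4.6167 [482.21154406 318.86934229 153.86304699] [-179.96919132   -0.20855379   19.47786576] [ 2.83953757e+01  6.69050414e+00  9.43056051e+01 -1.92882515e-03
  7.87930822e+01  9.89178252e+01]
```

View pics/w2.png

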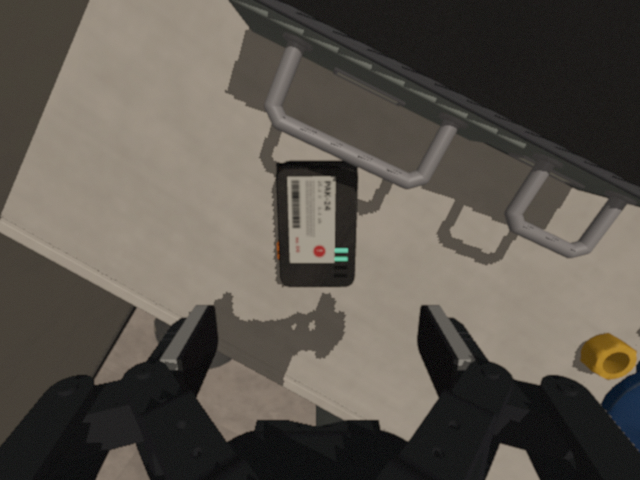

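The pack sits at (317,225), square between the fingers. Its far end nearly reaches the handle bar, so after gripping I'll lift it a little and back away before raising it.

Emit:
carry_out(
  commands=[
    {"jaw": 0.085,"spin": 0,"translation": [0,0,0.02]},
    {"jaw": 0.085,"spin": 0,"translation": [0,0,0.02]},
    {"jaw": 0.085,"spin": 0,"translation": [0,0,0.02]},
    {"jaw": 0.085,"spin": 0,"translation": [0,0,0.02]},
    {"jaw": 0.085,"spin": 0,"translation": [0,0,0.02]},
    {"jaw": 0.085,"spin": 0,"translation": [0,0,0.02]},
    {"jaw": 0.085,"spin": 0,"translation": [0,0,0.02]},
    {"jaw": 0.085,"spin": 0,"translation": [0,0,0]},
  ],
)

```text
time: 5.28
tool_pos: [479.2, 317.5, 8.7]
tcp_rot: [180.0, 0.2, 19.5]
ft_force: [-0.5, 0.4, 0.1]
finger_gap: 85.1
grip_force: 0.0
```

Emit:
carry_out(
  commands=[
    {"jaw": 0.085,"spin": 0,"translation": [0,0,0.003]},
    {"jaw": 0.05,"spin": 0,"translation": [0,0,0]},
    {"jaw": 0.05,"spin": 0,"translation": [0,0,0]},
    {"jaw": 0.05,"spin": 0,"translation": [0,0,0]},
    {"jaw": 0.05,"spin": 0,"translation": [0,0,0]},
    {"jaw": 0.05,"spin": 0,"translation": [0,0,0]},
    {"jaw": 0.05,"spin": 0,"translation": [0,0,0]},
    {"jaw": 0.05,"spin": 0,"translation": [0,0,0]},
  ],
  squeeze=50,
)

```text
time: 5.95
tool_pos: [482.5, 319.6, 10.7]
tcp_rot: [-180.0, -0.2, 19.6]
ft_force: [-1.5, -1.4, 6.4]
finger_gap: 59.6
grip_force: 56.5
```

Emit:
carry_out(
  commands=[
    {"jaw": 0.05,"spin": 0,"translation": [0,0,-0.014]},
    {"jaw": 0.05,"spin": 0,"translation": [-0.019,-0.007,-0.004]},
    {"jaw": 0.05,"spin": 0,"translation": [-0.019,-0.007,-0.004]},
    {"jaw": 0.05,"spin": 0,"translation": [-0.009,0.03,-0.006]},
    {"jaw": 0.05,"spin": 0,"translation": [-0.009,0.03,0]},
    {"jaw": 0.05,"spin": 0,"translation": [-0.009,0.03,0]},
    {"jaw": 0.05,"spin": 0,"translation": [-0.009,0.03,0]},
    {"jaw": 0.05,"spin": 0,"translation": [-0.009,0.03,0]},
  ],
)

```text
time: 6.62
tool_pos: [448.1, 161.7, 36.8]
tcp_rot: [180.0, -0.0, 19.6]
ft_force: [1.0, -0.2, -3.2]
finger_gap: 59.6
grip_force: 55.7
```

Emit:
carry_out(
  commands=[
    {"jaw": 0.05,"spin": 0,"translation": [-0.005,0.02,0]},
    {"jaw": 0.05,"spin": 0,"translation": [-0.005,0.018,0]},
    {"jaw": 0.05,"spin": 0,"translation": [0,0,0]},
    {"jaw": 0.05,"spin": 0,"translation": [0,0,0.01]},
    {"jaw": 0.05,"spin": 0,"translation": [0,0,0.008]},
    {"jaw": 0.05,"spin": 0,"translation": [0,0,0]},
    {"jaw": 0.05,"spin": 0,"translation": [0,0,0]},
    {"jaw": 0.05,"spin": 0,"translation": [0,0,0]},
  ],
)

```text
time: 7.28
tool_pos: [451.1, 124.3, 17.9]
tcp_rot: [-180.0, 0.1, 19.7]
ft_force: [-0.2, -0.4, -3.6]
finger_gap: 59.5
grip_force: 55.7
```

Emit:
carry_out(
  commands=[
    {"jaw": 0.05,"spin": 0,"translation": [0,0,0.004]},
    {"jaw": 0.05,"spin": 0,"translation": [0,0,0.0025]},
    {"jaw": 0.05,"spin": 0,"translation": [0,0,0]},
    {"jaw": 0.05,"spin": 0,"translation": [0,0,0]},
    {"jaw": 0.05,"spin": 0,"translation": [0,0,0]},
    {"jaw": 0.05,"spin": 0,"translation": [0,0,0]},
    {"jaw": 0.085,"spin": 0,"translation": [0,0,0]},
    {"jaw": 0.085,"spin": 0,"translation": [0,0,0]},
  ],
)

```text
time: 7.95
tool_pos: [452.3, 123.7, 12.4]
tcp_rot: [180.0, -0.1, 19.6]
ft_force: [-0.3, -0.1, 0.7]
finger_gap: 80.7
grip_force: 0.0
```

Emit:
carry_out(
  commands=[
    {"jaw": 0.085,"spin": 0,"translation": [0,0,0]},
    {"jaw": 0.085,"spin": 0,"translation": [0,0,0]},
    {"jaw": 0.085,"spin": 0,"translation": [0,0,0]},
    {"jaw": 0.085,"spin": 0,"translation": [0,0,0]},
    {"jaw": 0.085,"spin": 0,"translation": [0,0,0]},
    {"jaw": 0.085,"spin": 0,"translation": [0,0,-0.01]},
    {"jaw": 0.085,"spin": 0,"translation": [0,0,-0.02]},
    {"jaw": 0.085,"spin": 0,"translation": [0,0,-0.03]},
  ],
)

```text
time: 8.62
tool_pos: [449.1, 123.2, 70.4]
tcp_rot: [-179.9, 0.3, 19.6]
ft_force: [0.4, -0.2, 0.5]
finger_gap: 85.3
grip_force: 0.0
```

Emit:
carry_out(
  commands=[
    {"jaw": 0.085,"spin": 0,"translation": [0,0,-0.03]},
    {"jaw": 0.085,"spin": -0.12,"translation": [0,0,-0.03]},
    {"jaw": 0.085,"spin": -0.12,"translation": [0,0,-0.03]},
    {"jaw": 0.085,"spin": -0.12,"translation": [0,0,-0.03]},
    {"jaw": 0.085,"spin": -0.12,"translation": [0,0,-0.02]},
    {"jaw": 0.085,"spin": -0.12,"translation": [0,0,-0.01]},
    {"jaw": 0.085,"spin": -0.12,"translation": [0,0,0]},
    {"jaw": 0.05,"spin": -0.12,"translation": [0,0,0]},
  ],
  squeeze=40,
)

```text
time: 9.28
tool_pos: [452.3, 123.8, 224.1]
tcp_rot: [179.8, -0.1, 68.1]
ft_force: [0.3, -0.7, 0.2]
finger_gap: 75.0
grip_force: 0.0
```

Emit:
carry_out(
  commands=[
    {"jaw": 0.045,"spin": -0.105,"translation": [0,0,0]},
    {"jaw": 0.045,"spin": -0.105,"translation": [0,0,0]},
    {"jaw": 0.045,"spin": -0.1,"translation": [0,0,0]},
    {"jaw": 0.045,"spin": 0,"translation": [0.035,0.015,0]},
    {"jaw": 0.045,"spin": 0,"translation": [0.035,0.015,0]},
    {"jaw": 0.045,"spin": 0,"translation": [0.035,0.015,0]},
    {"jaw": 0.045,"spin": 0,"translation": [0.02,0.01,0]},
    {"jaw": 0.045,"spin": 0,"translation": [0,0,0]},
  ],
)

```text
time: 9.95
tool_pos: [517.2, 247.4, 222.0]
tcp_rot: [180.0, -0.1, 85.6]
ft_force: [0.6, 0.1, 0.4]
finger_gap: 44.8
grip_force: 0.0
```

```bash
python3 look.py w3
```

```text
drawer_unit 0.68 [470. 173.] [675. 262.   0.]
wide_handle 0.73 [349. 120.] [548. 324.  73.]
battery_pack 0.52 [278. 386.] [449.  11.   0.]
big_nut 0.69 [277. 383.] [448.  14.   0.]
steel_nut 0.84 [310. 401.] [487. -17.   0.]
0.7 [[209.0, 307.0], [299.0, 270.0], [324.0, 331.0], [234.0, 367.0]]
[[398.0, 153.0], [494.0, 187.0], [514.0, 116.0], [412.0, 77.0]]
10.3 [516.09284029 243.02894796 222.24117819] [ 1.79976977e+02 -4.03230172e-03  8.54144289e+01] [ 2.00702108e+01  3.13294295e+00  9.08204107e+01 -5.95416724e-03
  8.60240400e+01  2.46561944e+01]
```

View pics/w3.png

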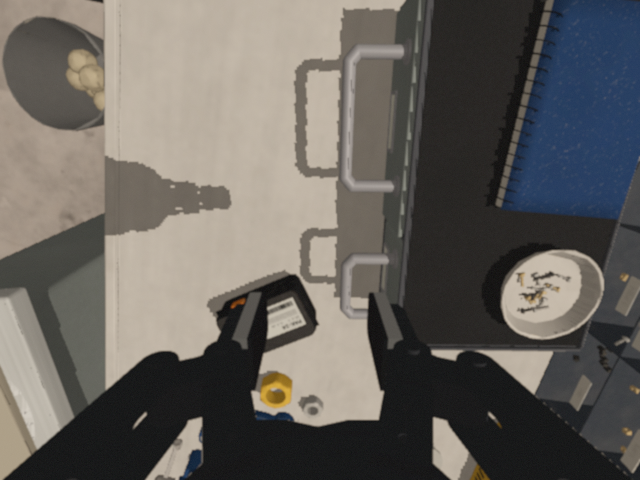

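The pack stands upright at (270,312), clear of the drawer, and the nuts are untouched at (277,390) and (312,404). The wide handle bar runs straight down the picture at column 348. Going to the bar.

Emit:
carry_out(
  commands=[
    {"jaw": 0.036,"spin": 0,"translation": [0.013,0.0043,0.015]},
    {"jaw": 0.036,"spin": 0,"translation": [0.013,0.0043,0.015]},
    {"jaw": 0.036,"spin": 0,"translation": [0.013,0.0043,0.015]},
    {"jaw": 0.036,"spin": 0,"translation": [0.013,0.0043,0.015]},
    {"jaw": 0.036,"spin": 0,"translation": [0.013,0.0043,0.015]},
    {"jaw": 0.036,"spin": 0,"translation": [0.013,0.0043,0.015]},
    {"jaw": 0.036,"spin": 0,"translation": [0,0,0.015]},
    {"jaw": 0.036,"spin": 0,"translation": [0,0,0]},
  ],
)

```text
time: 10.97
tool_pos: [546.2, 318.5, 113.1]
tcp_rot: [-179.7, 0.2, 85.5]
ft_force: [-0.2, -0.3, -1.6]
finger_gap: 36.2
grip_force: 0.0
```

```bash
python3 look.py w4
```

```text
drawer_unit 0.78 [484. 287.] [674. 260.   0.]
wide_handle 0.72 [316. 260.] [546. 324.  73.]
0.67 [[160.0, 473.0], [207.0, 414.0], [228.0, 431.0], [181.0, 490.0]]
[[401.0, 133.0], [450.0, 191.0], [464.0, 173.0], [415.0, 112.0]]
11.3167 [548.94671004 319.60855374 118.46958016] [ 1.79880865e+02 -6.71389573e-02  8.54457823e+01] [ 2.55866562e+01  1.70246703e+01  8.63299378e+01 -1.80971190e-03
  7.65086524e+01  3.01413638e+01]
```

View pics/w4.png

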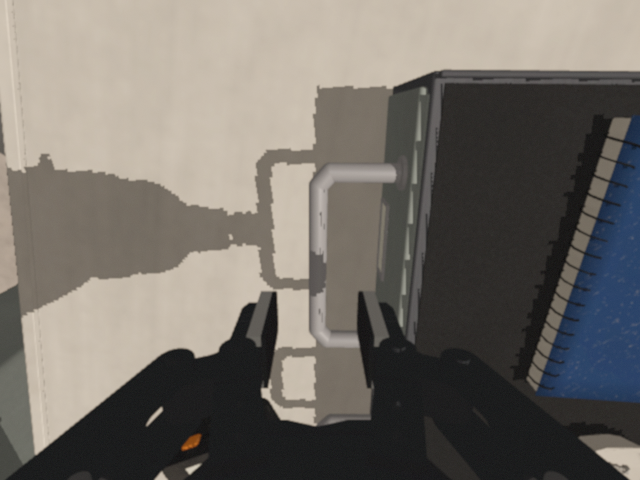

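The bar is at column 318, midway between the fingers (275 and 362). I'll go down and close on it.

Emit:
carry_out(
  commands=[
    {"jaw": 0.036,"spin": 0,"translation": [0,0,0.012]},
    {"jaw": 0.036,"spin": 0,"translation": [0,0,0.012]},
    {"jaw": 0.036,"spin": 0,"translation": [0,0,0.012]},
    {"jaw": 0.036,"spin": 0,"translation": [0,0,0.012]},
    {"jaw": 0.036,"spin": 0,"translation": [0,0,0.012]},
    {"jaw": 0.036,"spin": 0,"translation": [0,0,0.003]},
    {"jaw": 0.036,"spin": 0,"translation": [0,0,0]},
    {"jaw": 0.036,"spin": 0,"translation": [0,0,0]},
  ],
)

```text
time: 11.98
tool_pos: [548.0, 319.6, 53.4]
tcp_rot: [-180.0, 0.0, 85.5]
ft_force: [0.6, 0.7, 0.8]
finger_gap: 36.3
grip_force: 0.0
```

Emit:
carry_out(
  commands=[
    {"jaw": 0.0,"spin": 0,"translation": [0,0,0]},
    {"jaw": 0.0,"spin": 0,"translation": [0,0,0]},
    {"jaw": 0.0,"spin": 0,"translation": [0,0,0]},
    {"jaw": 0.0,"spin": 0,"translation": [0,0,0]},
    {"jaw": 0.0,"spin": 0,"translation": [0,0,0]},
    {"jaw": 0.0,"spin": 0,"translation": [0,0,0]},
    {"jaw": 0.0,"spin": 0,"translation": [0,0,0]},
    {"jaw": 0.0,"spin": 0,"translation": [0,0,0]},
  ],
  squeeze=40,
)

```text
time: 12.65
tool_pos: [548.7, 320.0, 54.9]
tcp_rot: [179.9, -0.1, 85.5]
ft_force: [-0.9, -0.7, 7.0]
finger_gap: 8.4
grip_force: 39.2
```

Emit:
carry_out(
  commands=[
    {"jaw": 0.0,"spin": 0,"translation": [0,-0.007,0]},
    {"jaw": 0.0,"spin": 0,"translation": [0,-0.014,0]},
    {"jaw": 0.0,"spin": 0,"translation": [0,-0.014,0]},
    {"jaw": 0.0,"spin": 0,"translation": [0,-0.014,0]},
    {"jaw": 0.0,"spin": 0,"translation": [0,-0.014,0]},
    {"jaw": 0.0,"spin": 0,"translation": [0,-0.014,0]},
    {"jaw": 0.0,"spin": 0,"translation": [0,-0.014,0]},
    {"jaw": 0.0,"spin": 0,"translation": [0,-0.012,0]},
  ],
)

```text
time: 13.32
tool_pos: [445.6, 329.0, 54.9]
tcp_rot: [179.8, -0.2, 85.5]
ft_force: [3.2, 4.5, 2.2]
finger_gap: 8.4
grip_force: 40.2
```

Emit:
carry_out(
  commands=[
    {"jaw": 0.0,"spin": 0,"translation": [0,-0.006,0]},
    {"jaw": 0.0,"spin": 0,"translation": [0,-0.004,0]},
    {"jaw": 0.0,"spin": 0,"translation": [0,-0.003,0]},
    {"jaw": 0.0,"spin": 0,"translation": [0,-0.002,0]},
    {"jaw": 0.0,"spin": 0,"translation": [0,0,0]},
    {"jaw": 0.0,"spin": 0,"translation": [0,0,0]},
    {"jaw": 0.0,"spin": 0,"translation": [0,0,0]},
    {"jaw": 0.0,"spin": 0,"translation": [0,0,0]},
  ],
)

```text
time: 13.98
tool_pos: [430.9, 330.3, 54.9]
tcp_rot: [179.9, -0.1, 85.5]
ft_force: [-0.5, 5.8, 6.5]
finger_gap: 8.3
grip_force: 40.5
```

Emit:
carry_out(
  commands=[
    {"jaw": 0.0,"spin": 0,"translation": [0,-0.001,0]},
    {"jaw": 0.0,"spin": 0,"translation": [0,-0.001,0]},
    {"jaw": 0.0,"spin": 0,"translation": [0,-0.001,0]},
    {"jaw": 0.0,"spin": 0,"translation": [0,0,0]},
    {"jaw": 0.0,"spin": 0,"translation": [0,0,0]},
    {"jaw": 0.0,"spin": 0,"translation": [0,0,0]},
    {"jaw": 0.0,"spin": 0,"translation": [0,0,0]},
    {"jaw": 0.0,"spin": 0,"translation": [0,0,0]},
  ],
)

```text
time: 14.65
tool_pos: [430.4, 330.3, 54.9]
tcp_rot: [179.7, -0.2, 85.5]
ft_force: [12.2, 6.3, -5.6]
finger_gap: 8.4
grip_force: 39.7
```

The force has risen and the motion has stopped, so the drawer is at its stop. I'll release and lift.

Emit:
carry_out(
  commands=[
    {"jaw": 0.036,"spin": 0,"translation": [0,0.002,0]},
    {"jaw": 0.036,"spin": 0,"translation": [0,0,0]},
    {"jaw": 0.036,"spin": 0,"translation": [0,0,0]},
    {"jaw": 0.036,"spin": 0,"translation": [0,0,0]},
    {"jaw": 0.036,"spin": 0,"translation": [0,0,0]},
    {"jaw": 0.036,"spin": 0,"translation": [0,0,0]},
    {"jaw": 0.036,"spin": 0,"translation": [0,0,-0.01]},
    {"jaw": 0.036,"spin": 0,"translation": [0,0,-0.02]},
  ],
)

```text
time: 15.32
tool_pos: [427.5, 327.8, 81.8]
tcp_rot: [-179.7, 0.2, 85.5]
ft_force: [-1.2, 0.2, -0.1]
finger_gap: 35.9
grip_force: 0.0
```

Emit:
carry_out(
  commands=[
    {"jaw": 0.036,"spin": 0,"translation": [0,0,-0.025]},
    {"jaw": 0.036,"spin": 0,"translation": [0,0,-0.025]},
    {"jaw": 0.036,"spin": 0,"translation": [0,0,-0.025]},
    {"jaw": 0.036,"spin": 0,"translation": [0,0,-0.025]},
    {"jaw": 0.036,"spin": 0,"translation": [0,0,-0.025]},
    {"jaw": 0.036,"spin": 0,"translation": [0,0,-0.015]},
    {"jaw": 0.036,"spin": 0,"translation": [0,0,0]},
    {"jaw": 0.036,"spin": 0,"translation": [0,0,0]},
  ],
)

```text
time: 15.98
tool_pos: [430.1, 329.4, 225.4]
tcp_rot: [179.9, -0.1, 85.5]
ft_force: [-0.4, -1.1, 0.2]
finger_gap: 35.9
grip_force: 0.0
```

```bash
python3 look.py w5
python3 - <<'E'
from h import *
p=r.snapshot("top"); cv2.imwrite("pics/top1.png",cv2.resize(p["pixels"][180:350,60:360],None,fx=2.5,fy=2.5))
for t,z in dict(drawer_unit=0,wide_handle=73,battery_pack=0,solder_spool=0,depth_camera=0,big_nut=0,steel_nut=0).items():
    for d in r.landmark_of(p,t)[:1]: print(t,onz(p,d["xy"],z).round(0))
E
```

```text
wide_handle 0.83 [319. 210.] [432. 335.  73.]
battery_pack 0.71 [348. 358.] [452. 125.   0.]
big_nut 0.58 [347. 426.] [445.  17.   0.]
0.62 [[297.0, 355.0], [356.0, 335.0], [377.0, 397.0], [318.0, 416.0]]
[[395.0, 167.0], [461.0, 187.0], [481.0, 103.0], [411.0, 80.0]]
16.3333 [429.00418929 328.68847501 222.61558355] [-1.79906709e+02  6.82799077e-02  8.54710341e+01] [ 3.20214650e+01 -1.40875860e+00  9.53690564e+01  7.07688095e-04
  8.61553086e+01  3.65504383e+01]
drawer_unit [680. 265.   0.]
wide_handle [435. 329.  73.]
battery_pack [456. 115.   0.]
solder_spool [614. -93.   0.]
depth_camera [ 515. -493.    0.]
big_nut [445. 351.   0.]
```

View pics/w5.png

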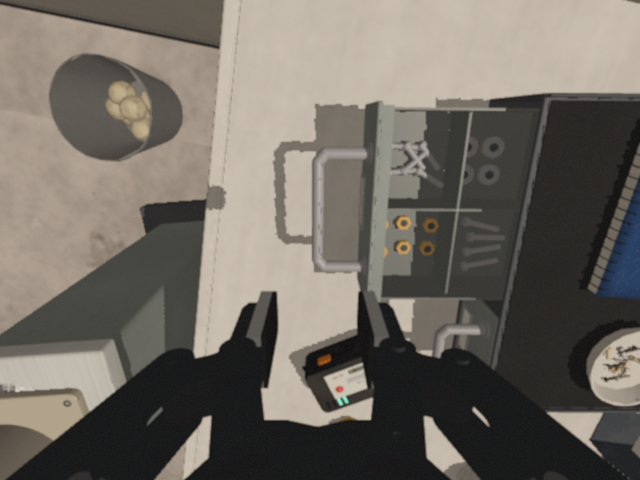

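View pics/top1.png

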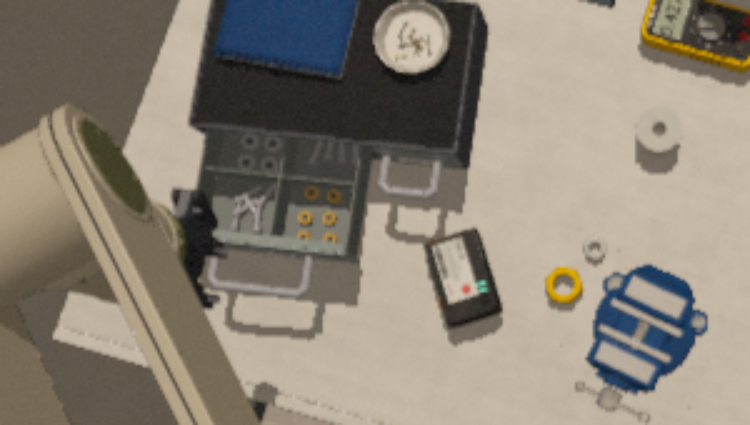

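The wrist picture shows the wide drawer fully open, with its handle at (319,210). The top crop shows the pack upright at (463,277), the narrow drawer shut and the nuts in place.

```bash
python3 -c "
from bench import r
print(r.hand_in())"
```

```text
the job is handed in; nothing more can be done
None
```

I moved the battery pack upright onto a free part of the worktop to the right of the drawer, pulled the wide drawer out to its stop and let go, left the narrow drawer shut, and handed the job in; no verdict came back.

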